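Sweep the loose weights into the plywood bay

TASK

Tidy up after the lesson: with the fingertips, sweep the three iron weights along the bench into the open plywood bay, until each lies flat and wholly inside its front edge. Only push them: do not pick them up or tip them over, and leave the two beakers, the cork stopper and the aluminium sample standing where they are.

Things in the scene. Friction and masses are not known exactly. Their poses are not given: they have to be found in the camera images.
- bay: Three-sided plywood bay fixed on the bench, no floor, open towards the robot (turned up to 0.3 rad). Origin: centre of the enclosed area, at bench height; x from the open front to the back wall, y to the left looking in, z up. Inside: 110 mm deep (x -55 at the front edge to +55 at the back wall), 180 mm wide (y -90 to +90). Walls 12 mm thick, 35 mm high.
- weight_large: The large of three dark iron weights: a flat disc 48 mm across, 16 mm high, topped by a knob 16 mm across (30 mm high in all), about 220 g, loose on the bench in front of the bay: 125 to 185 mm before the bay's origin along the bay's x, up to 120 mm to either side, one left, one middle, one right, in any order. Origin: centre of the underside; z up. It slides flat when pushed at its rim.
- weight_medium: The medium of three dark iron weights: a flat disc 40 mm across, 14 mm high, topped by a knob 14 mm across (28 mm high in all), about 130 g, loose on the bench in front of the bay: 125 to 185 mm before the bay's origin along the bay's x, up to 120 mm to either side, one left, one middle, one right, in any order. Origin: centre of the underside; z up. It slides flat when pushed at its rim.
- weight_small: The small of three dark iron weights: a flat disc 34 mm across, 13 mm high, topped by a knob 12 mm across (27 mm high in all), about 90 g, loose on the bench in front of the bay: 125 to 185 mm before the bay's origin along the bay's x, up to 120 mm to either side, one left, one middle, one right, in any order. Origin: centre of the underside; z up. It slides flat when pushed at its rim.
- beaker_tall: Tall clear glass beaker, 66 mm across, 95 mm high, standing upright beside the bay (left or right), its middle 160 to 185 mm from the bay's origin along the bay's y. Leave alone. Origin: centre of the underside.
- beaker_short: Short clear glass beaker, 68 mm across, 65 mm high, standing upright on the other side of the bay, likewise 160 to 185 mm out. Leave alone. Origin: centre of the underside.
- stopper: Cork stopper, tapered, 29 mm across at the foot, 26 mm high, standing on the bench to one side of the weights (210 to 245 mm out along the bay's y). Leave alone. Origin: centre of the underside.
- sample: Plain aluminium sample cylinder, 24 mm across, 30 mm high, standing on the bench on the other side of the weights (210 to 245 mm out). Leave alone. Origin: centre of the underside.
Mind the look-alikes: they are no part of the job. Several things have the shape of the bay; the one meant has the colours described above.

How it is judged (in metres and radians):
At the end, for the whole second after the job is handed in: All three weights lie flat on the bench (within 0.15 rad, underside below 6 mm) and at rest inside the bay, no part of any disc sticking out more than 3 mm past the bay's open front edge (x of weight_large in the frame of bay between -0.034 and 0.06 m and y of weight_large in the frame of bay between -0.082 and 0.082 m and height (world z) of each of weight_large, weight_medium, weight_small below 0.006 m and angle between each of weight_large, weight_medium, weight_small's own z axis and vertical below 0.15 rad and linear speed of each of weight_large, weight_medium, weight_small below 0.02 m/s and x of weight_medium in the frame of bay between -0.038 and 0.06 m and y of weight_medium in the frame of bay between -0.082 and 0.082 m and x of weight_small in the frame of bay between -0.041 and 0.06 m and y of weight_small in the frame of bay between -0.082 and 0.082 m); the robot touches nothing.
It fails at once if a weight is lifted off the bench (more than 12 mm) or tipped over (height (world z) of any of weight_large, weight_medium, weight_small above 0.012 m or angle between any of weight_large, weight_medium, weight_small's own z axis and vertical above 0.6 rad).
It fails at once if a beaker, the stopper or the sample is shifted by more than 15 mm or tipped (distance of any of beaker_tall, beaker_short, stopper, sample from where it was at the start of the episode above 0.015 m or angle between any of beaker_tall, beaker_short, stopper, sample's own z axis and vertical above 0.3 rad).
It also fails if it takes over 69 s, if anything falls off the work surface, if the arm or the gripper's body presses on something with over 40 N, if the wrist force passes 120 N, or if a joint passes its speed limit or range.

ROBOT

A 6-joint arm with a two-finger parallel gripper is mounted at the origin on the work surface. World frame = base frame: x ahead of the robot, y to its left, z up, the work surface at z = 0. Lengths are in m, angles in degrees, forces in N, time in s.
With the tool pointing down it reaches from about 0.375 to 0.9 m from the base axis. Payload 3.1 kg.
Tool frame: the origin (TCP) lies on the centre line of the jaws, within the pads' length; the fingertips stand 11 mm ahead of it and the grasp point (between the pads) lies 8 mm behind it; z points along the fingers, y is the line along which they close (so a half turn about z gives the same grasp; the last joint's range is limited). The gripper opens to 85 mm and grips with 20 to 120 N. Pads are 22 mm wide; open, the fingers measure 114 mm over their backs; the gripper's body (76 mm by 85 mm) begins 54 mm behind the grasp point. The pads swing forward as they close: fully open they stand 13 mm farther back than shut.
Start: joints at [-73.826, 30.224, 82.088, -0, 67.689, -10.227], TCP at [0.278, -0.56, 0.242] pointing down, gripper open.
Joint ranges: [-176.69, 176.69], [-43.24, 126.21], [12.49, 139.97], [-82, 262], [0, 151.66], [-163.58, 163.58]. Speed limits (degrees/s): [159.86, 159.86, 180, 180, 180, 180].

INTERFACE

Orientations are given as [roll, pitch, yaw] about the fixed x, y, z axes, in that order (R = Rz(yaw) Ry(pitch) Rx(roll)).
In Python, from bench import bot gives the robot as it stands.
- The arm moves only by the tool send_rows, never from a script. Its argument "increments" is a list of rows, each a list of 2 entries, a list of its own where there are three numbers: the shift along the tool's x, y, z as a fraction of full scale, then the turn, a rotation vector about the tool's x, y, z as a fraction of full scale. In form: [[[dx, dy, dz], [rx, ry, rz]], ...]. A call has exactly 5 rows; each row shifts and turns the commanded pose from where the row before left it, along the tool's axes as they then stand; what a row does not reach is not made up. Full scale, the value 1, is 40 mm for a shift and 6 degrees for a turn. A row lasts 1/12 s, in which the tool goes at most 41.7 mm and 7.16 degrees, less where a joint would pass 70% of its speed; a pose out of reach is approached as far as the arm can. A call with a number of a shift or a turn outside -1 to 1 is refused whole. A call with a gripper value outside its range is refused whole. "jaw" is the opening, from -1 (shut) to 1 (fully open), set as the call begins (left out, the last holds). The fingers move at their own pace and stop on an object; the grip force is fixed at half the most. Time passes only in rows, so rows that do not move let the fingers close, or fill a call up. It gives the time, the measured TCP pose, the force, the opening and the grip force at its end, in the units of the state.
- bot.observe(): the state, without advancing time (a new reading comes with each control period).
- bot.capture(name): name is "side" or "top"; returns the picture (384x512x3 uint8, red, green, blue); there is no depth.
- bot.get_calibration(name): a dict with "fx", "fy", "cx", "cy" (pixels), "R" (3x3) and "t" (3): a world point X has camera coordinates R X + t. Camera axes: x right, y down, z forward; pixel columns grow to the right and rows downward; lengths in m; the calibration is good to about 2 mm. A picture is of the moment at which its call begins. get_calibration takes no time and is no camera call.
- bot.job_done(): hands the job in; it is judged then, once.
The state is a dict: "clock": time; "joints": joint angles; "joint_vel": joint speeds; "joint_torque": joint torques, N m; "tool_pos": TCP position; "tool_rot": TCP orientation; "contact_force": force on the tool from outside, world axes, zero at the start; "torque": the same for the moment, N m; "finger_gap": finger opening in m; "gripper_force": force on a finger pad.
Only numpy, scipy, OpenCV 4.12 (cv2) and the standard library are available. Lean on these libraries where they do the work, as an engineer would, in place of code of your own. Each camera call takes 0.05 s, during which the arm holds its last target. There are 200 camera calls.

## Working session

There is one attempt and no reset: what is moved stays moved. The work goes in short steps, Python scripts to look and compute and a tool call to move; the robot and the scene stay as the last step left them, time stands still between calls to the robot, and variables do not carry over. Pictures are saved under pics/ and viewed, at most 10 in all, crops included, and the job is handed in when it is done.

Besides the shell and the picture viewer there is one more tool, called as name(argument=value, ...) on one line, values as JSON. send_rows: Moves the arm, as the interface text tells. Its arguments: {"type":"object","properties":{"increments":{"type":"array","items":{"type":"array"}},"jaw":{"type":"number"}},"required":["increments"]}

```bash
mkdir -p pics; ls; python3 - <<'E'
from bench import bot
import cv2
for n in("top","side"):
    im=bot.capture(n); cv2.imwrite(f"pics/{n}0.png",im[:,:,::-1]); c=bot.get_calibration(n); print(n,c)
print(bot.observe())
E
```

```text
pics
top {'fx': 348.50529914951346, 'fy': 348.50529914951346, 'cx': 257.59876780782946, 'cy': 193.32278780559804, 'R': array([[ 0.07457525, -0.99721149,  0.00278735],
       [-0.96760978, -0.07303698, -0.24165454],
       [ 0.24118427,  0.01532438, -0.97035834]]), 't': array([-0.03812751,  0.56089397,  0.80637368])}
side {'fx': 495.37638655565013, 'fy': 495.37638655565013, 'cx': 258.1779605042043, 'cy': 192.59550652857436, 'R': array([[-0.84354561, -0.53705089,  0.00267134],
       [-0.41611908,  0.65043737, -0.63543382],
       [ 0.33952276, -0.53712901, -0.77215071]]), 't': array([0.45883105, 0.24549211, 0.85785154])}
{'clock': 0.1, 'joints': array([-7.38238020e+01,  3.02741642e+01,  8.21498756e+01, -3.42460177e-04,
        6.76889720e+01, -1.02271791e+01]), 'joint_vel': array([-0.02395321, -0.16136184, -0.11423482,  0.03771654,  0.02894436,
        0.03516862]), 'joint_torque': array([ 3.31608171e-04, -4.43303561e+01, -1.78586948e+01, -1.43071065e-04,
        3.89387555e-03, -6.27220729e-06]), 'tool_pos': array([ 0.27777859, -0.55917863,  0.24142121]), 'tool_rot': array([-1.79888728e+02, -1.97538667e-02,  2.64034882e+01]), 'contact_force': array([-0.51887915,  0.36758384,  0.42295298]), 'torque': array([ 0.00142975,  0.01698952, -0.00499553]), 'gripper_force': 0.0, 'finger_gap': 0.08540089621154676}
```

View pics/top0.png

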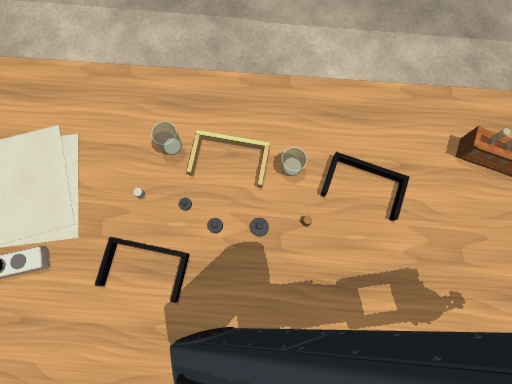

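View pics/side0.png

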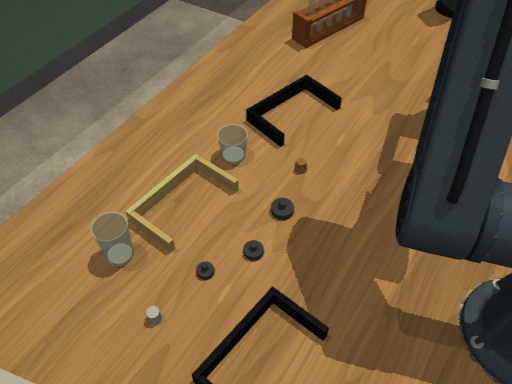

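Candidates for the bay are three three-sided frames: plywood at top (230,157), black at (370,185) and black at (145,265). I choose the plywood one. The weights are at (185,204), (215,226) and (259,227). The stopper (306,220), sample (138,192), and beakers (166,138) and (293,160) are to be left alone.

```bash
cat > h.py <<'E'
import numpy as np, cv2
from bench import bot
def ray(n,uv,z):
    c=bot.get_calibration(n); R=np.array(c["R"]);C=-R.T@c["t"]
    uv=np.atleast_2d(uv).astype(float)
    d=np.c_[(uv[:,0]-c["cx"])/c["fx"],(uv[:,1]-c["cy"])/c["fy"],np.ones(len(uv))]@R
    return (C+d*((z-C[2])/d[:,2])[:,None])[:,:2]
def blobs(mask,box,amin=15):
    m=np.zeros_like(mask);x0,y0,x1,y1=box;m[y0:y1,x0:x1]=mask[y0:y1,x0:x1]
    cs,_=cv2.findContours(m,cv2.RETR_EXTERNAL,cv2.CHAIN_APPROX_NONE)
    return [c for c in cs if cv2.contourArea(c)>amin]
def weights(im,n,box,thr=85):
    out=[]
    for c in blobs((im.max(2)<thr).astype('uint8')*255,box,60):
        p=ray(n,c[:,0],0.008); (x,y),r=cv2.minEnclosingCircle(p.astype('float32'))
        out.append((c[:,0].mean(0).round(),(x,y),2000*r))
    return out
E
python3 - <<'E'
from h import *
for n,b,bb in(("top",(170,190,275,240),(180,125,275,190)),("side",(190,195,297,285),(120,150,245,255))):
    im=cv2.imread(f"pics/{n}0.png")[:,:,::-1]
    for w in weights(im,n,b): print(n,w)
    hsv=cv2.cvtColor(np.ascontiguousarray(im),cv2.COLOR_RGB2HSV)
    m=cv2.inRange(hsv,(24,60,110),(35,255,255))
    for c in blobs(m,bb,60):
        q=cv2.approxPolyDP(c,2.5,True)[:,0]; print("bay",np.c_[q,ray(n,q,0.035).round(3)].tolist())
im=cv2.imread("pics/top0.png")
cv2.imwrite("pics/crop.png",cv2.resize(im[115:255,120:320],None,fx=4,fy=4,interpolation=cv2.INTER_CUBIC))
for nm,u in(("tall foot",(172,147)),("short foot",(292,168)),("sample",(138,193)),("stopper",(306,221))): print(nm,ray("top",u,0.01))
E
```

```text
top (array([259., 228.]), (0.48785170912742615, -0.005834487266838551), 47.08659276366234)
top (array([215., 225.]), (0.48324528336524963, 0.11035347729921341), 38.73751685023308)
top (array([185., 204.]), (0.5342466831207275, 0.19586868584156036), 32.65737742185593)
bay [[196.0, 132.0, 0.73, 0.185], [265.0, 146.0, 0.704, -0.006], [269.0, 143.0, 0.713, -0.016]]
side (array([205., 270.]), (0.5371279120445251, 0.198009192943573), 38.569800555706024)
side (array([253., 250.]), (0.484952837228775, 0.1110878437757492), 46.59058153629303)
side (array([282., 209.]), (0.4893861413002014, -0.005461225286126137), 57.83626809716225)
bay [[198.0, 156.0, 0.708, -0.013], [192.0, 156.0, 0.719, -0.006], [126.0, 211.0, 0.737, 0.184], [129.0, 213.0, 0.729, 0.185]]
tall foot [[0.69103506 0.25169545]]
short foot [[ 0.65507443 -0.08358955]]
sample [[0.55353498 0.32500958]]
stopper [[ 0.51146912 -0.12781679]]
```

View pics/crop.png

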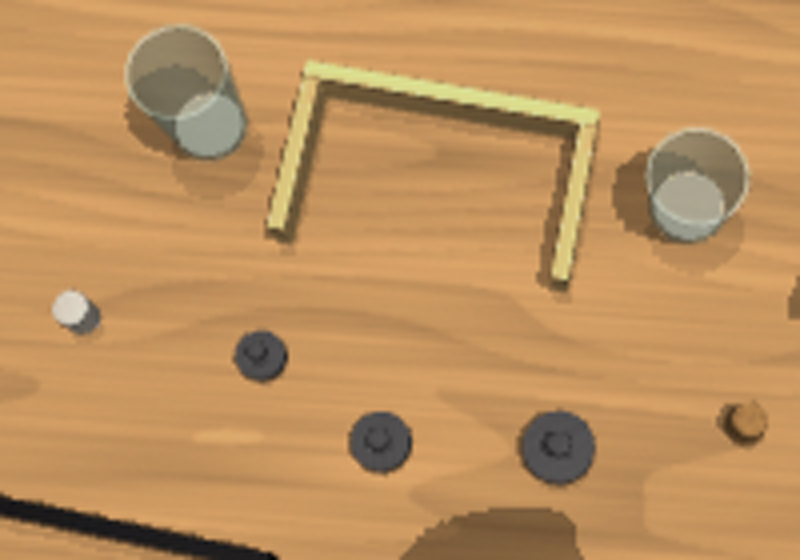

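The close crop confirms the plywood bay, with its open front facing the robot. Top-face corners in full-image pixels: back (196.2,130.7) and (269.8,142.5), front outer (186.3,172.3) and (262.2,185).

```bash
cat >> h.py <<'E'
P=ray("top",[(196.2,130.7),(269.8,142.7),(186.3,172.3),(262.2,185)],0.035)
dl=((P[0]-P[2])+(P[1]-P[3]))/2; w=P[0]-P[1]
ay=np.arctan2(*((w/np.linalg.norm(w)))[::-1])-np.pi/2; ax=np.arctan2(dl[1],dl[0])
th=ay*.6+ax*.4
B=np.array([[np.cos(th),-np.sin(th)],[np.sin(th),np.cos(th)]])
O=P.mean(0)-B[:,0]*0.006
tob=lambda p:(np.atleast_2d(p)-O)@B
tow=lambda q:np.atleast_2d(q)@B.T+O
E
python3 - <<'E'
from h import *
print(P,np.linalg.norm(w),np.linalg.norm(P[0]-P[2]),np.linalg.norm(P[1]-P[3]),np.degrees([ay,ax,th]),O)
print(tob([(.4885,-.0057),(.484,.1107),(.5355,.197),(.691,.2517),(.655,-.0836),(.5535,.325),(.5115,-.1278)]).round(3))
E
```

```text
[[ 0.73379959  0.18496996]
 [ 0.71404469 -0.01789176]
 [ 0.61361188  0.19719893]
 [ 0.59396649 -0.00583918]] 0.2038213277168027 0.12080825351904324 0.12068156140183535 [-5.56198974 -5.77078425 -5.64550754] [0.65788477 0.09019973]
[[-0.159 -0.112]
 [-0.175  0.003]
 [-0.132  0.094]
 [ 0.017  0.164]
 [ 0.014 -0.173]
 [-0.127  0.223]
 [-0.124 -0.231]]
```

Bay dimensions check out at 204 × 121 mm outside (true 204 × 122), with yaw −5.65° and origin (0.658, 0.090). In the bay frame, large is at (−.159,−.112), medium (−.175,.003) and small (−.132,.094). The diameters match these sizes too.

I'll set the jaws about 20 mm apart so the disc nestles between the fingertips. Push order is medium deep, then large, then small.

send_rows(increments=[[[0.3, -0.4, 0], [0, 0, 0]], [[0.55, -0.67, 0], [0, 0, 0]], [[0.55, -0.67, 0], [0, 0, 0]], [[0.55, -0.67, 0], [0, 0, 0]], [[0.55, -0.67, 0], [0, 0, 0]]], jaw=-0.53)

```text
clock: 0.52
tool_pos: [0.3126, -0.4032, 0.2418]
tool_rot: [-179.9, -0.0, 26.4]
contact_force: [1.2, -0.0, 0.6]
finger_gap: 0.0256
gripper_force: 0.0
```

send_rows(increments=[[[0.55, -0.67, 0], [0, 0, 0]], [[0.55, -0.67, 0], [0, 0, 0]], [[0.55, -0.67, 0], [0, 0, 0]], [[0.55, -0.67, 0], [0, 0, 0]], [[0.55, -0.67, 0], [0, 0, 0]]])

```text
clock: 0.93
tool_pos: [0.3515, -0.2342, 0.2421]
tool_rot: [-180.0, 0.0, 26.4]
contact_force: [0.4, 0.1, 0.4]
finger_gap: 0.0199
gripper_force: 0.0
```

send_rows(increments=[[[0.55, -0.67, 0], [0, 0, 0]], [[0.55, -0.67, 0], [0, 0, 0]], [[0.55, -0.67, 0], [0, 0, 0]], [[0.55, -0.67, 0], [0, 0, 0]], [[0.55, -0.67, 0], [0, 0, 0]]])

```text
clock: 1.35
tool_pos: [0.3904, -0.0654, 0.2422]
tool_rot: [-180.0, 0.0, 26.4]
contact_force: [0.1, 0.2, -0.5]
finger_gap: 0.0203
gripper_force: 0.0
```

send_rows(increments=[[[0.55, -0.67, 0], [0, 0, 0]], [[0.55, -0.67, 0], [0, 0, 0]], [[0.55, -0.67, 0], [0, 0, 0]], [[0.55, -0.67, 0], [0, 0, 0]], [[0.5, -0.6, 0], [0, 0, 0]]])

```text
clock: 1.77
tool_pos: [0.4288, 0.1006, 0.2422]
tool_rot: [-180.0, 0.0, 26.4]
contact_force: [0.9, -0.7, 0.2]
finger_gap: 0.02
gripper_force: 0.0
```

send_rows(increments=[[[0, 0, 0], [0, 0, 1]], [[0, 0, 0.5], [0, 0, 1]], [[0, 0, 0.8], [0, 0, 1]], [[0, 0, 0.8], [0, 0, 1]], [[0, 0, 0.8], [0, 0, 1]]])

```text
clock: 2.18
tool_pos: [0.4292, 0.0987, 0.1255]
tool_rot: [-180.0, -0.1, -3.9]
contact_force: [-0.2, 0.6, 0.3]
finger_gap: 0.0201
gripper_force: 0.0
```

send_rows(increments=[[[0, -0.45, 0.5], [0, 0, 0.45]], [[0, 0, 0.6], [0, 0, 0]], [[0, 0, 0.5], [0, 0, 0]], [[0, 0, 0.2], [0, 0, 0]], [[0, 0, 0], [0, 0, 0]]])

```text
clock: 2.6
tool_pos: [0.429, 0.1164, 0.0527]
tool_rot: [180.0, 0.2, -6.3]
contact_force: [0.7, 0.2, 0.2]
finger_gap: 0.0202
gripper_force: 0.0
```

```bash
python3 - <<'E'
from h import *
for n in("top","side"):
    im=bot.capture(n)[:,:,::-1]; cv2.imwrite(f"pics/{n}1.png",im)
a=cv2.imread("pics/side1.png")[180:340,150:400]
cv2.imwrite("pics/c1.png",cv2.resize(a,None,fx=3,fy=3,interpolation=cv2.INTER_CUBIC))
print(bot.observe()["tool_pos"],bot.observe()["tool_rot"])
E
```

```text
[0.43026839 0.11633515 0.05451685] [ 1.79998713e+02  8.44177918e-03 -6.30720094e+00]
```

View pics/c1.png

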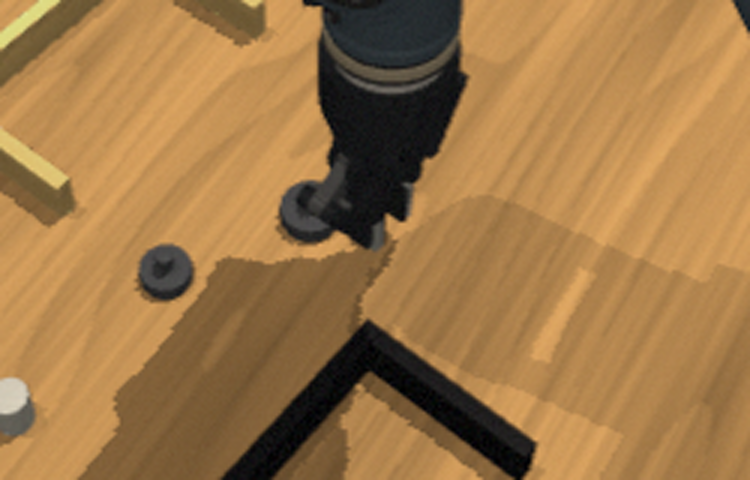

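The gripper stands behind the medium weight, with its fingertips at about crop (375,235) and (405,200). The black look-alike frame is close by at crop (370,340), so I'll check the clearance to it.

```bash
python3 - <<'E'
from h import *
print(ray("top",[(189,253),(174,301),(180,301),(110,238)],0.035))
c=bot.get_calibration("side")
for z in(.054,.043,.037,.03):
    for s in(-1,1):
        X=np.array([.430,.1163+s*.017,z]);q=np.array(c["R"])@X+c["t"];u=(q[:2]/q[2]*c["fx"]+[c["cx"],c["cy"]]); print(z,s,((u-[150,180])*3).round())
E
```

```text
[[0.40413932 0.16428779]
 [0.28718296 0.18649175]
 [0.28826439 0.17200081]
 [0.42645155 0.36787774]]
0.054 -1 [395. 196.]
0.054 1 [366. 236.]
0.043 -1 [394. 206.]
0.043 1 [365. 246.]
0.037 -1 [394. 211.]
0.037 1 [365. 251.]
0.03 -1 [393. 217.]
0.03 1 [365. 257.]
```

send_rows(increments=[[[0, 0, 0.3], [0, 0, 0]], [[0, 0, 0.3], [0, 0, 0]], [[0, 0, 0.2], [0, 0, 0]], [[0, 0, 0.1], [0, 0, 0]], [[0, 0, 0.0], [0, 0, 0]]])

```text
clock: 3.12
tool_pos: [0.4303, 0.1163, 0.0184]
tool_rot: [-180.0, -0.0, -6.3]
contact_force: [0.4, 0.6, 0.6]
finger_gap: 0.0203
gripper_force: 0.0
```

send_rows(increments=[[[0.2, 0, 0.05], [0, 0, 0]], [[0.2, 0, 0], [0, 0, 0]], [[0.2, 0, 0], [0, 0, 0]], [[0.2, 0, 0], [0, 0, 0]], [[0.2, 0, 0], [0, 0, 0]]])

```text
clock: 3.53
tool_pos: [0.4705, 0.1119, 0.0166]
tool_rot: [180.0, 0.0, -6.3]
contact_force: [-3.0, 1.1, 1.0]
finger_gap: 0.0199
gripper_force: 0.9
```

```bash
python3 - <<'E'
from h import *
im=bot.capture("side")
for w in weights(im,"side",(180,180,300,300)): print(w)
cv2.imwrite("pics/c2.png",cv2.resize(im[180:310,170:350,::-1],None,fx=3,fy=3,interpolation=cv2.INTER_CUBIC))
E
```

```text
(array([275., 296.]), (0.3952038288116455, 0.17732879519462585), 50.54471641778946)
(array([205., 271.]), (0.535223662853241, 0.1966233104467392), 37.78177872300148)
(array([258., 213.]), (0.5274493098258972, 0.038287825882434845), 218.06465089321136)
```

View pics/c2.png

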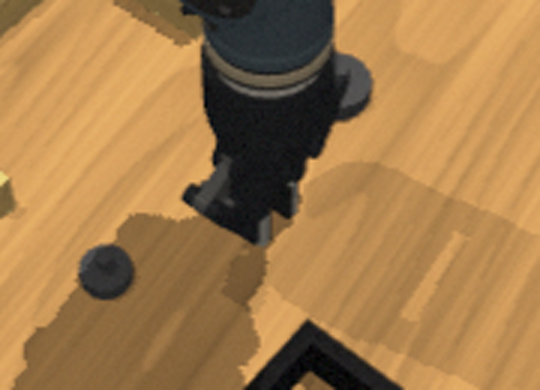

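The fingertips now touch the rim (3 N) and the disc is hidden behind the gripper. I'll continue the push.

send_rows(increments=[[[0.2, 0, 0], [0, 0, 0]], [[0.25, 0, 0], [0, 0, 0]], [[0.25, 0, 0], [0, 0, 0]], [[0.25, 0, 0], [0, 0, 0]], [[0.25, 0, 0], [0, 0, 0]]])

```text
clock: 4.0
tool_pos: [0.5191, 0.1066, 0.0163]
tool_rot: [-180.0, -0.0, -6.3]
contact_force: [-2.6, -0.3, 1.0]
finger_gap: 0.0201
gripper_force: 0.9
```

send_rows(increments=[[[0.25, 0, 0], [0, 0, 0]], [[0.25, 0, 0], [0, 0, 0]], [[0.25, 0, 0], [0, 0, 0]], [[0.25, 0, 0], [0, 0, 0]], [[0.25, 0, 0], [0, 0, 0]]])

```text
clock: 4.42
tool_pos: [0.5681, 0.1012, 0.0163]
tool_rot: [180.0, 0.0, -6.3]
contact_force: [-1.0, 1.1, 1.2]
finger_gap: 0.0198
gripper_force: 1.2
```

send_rows(increments=[[[0.25, 0, 0], [0, 0, 0]], [[0.25, 0, 0], [0, 0, 0]], [[0.25, 0, 0], [0, 0, 0]], [[0.25, 0, 0], [0, 0, 0]], [[0.25, 0, 0], [0, 0, 0]]])

```text
clock: 4.83
tool_pos: [0.6178, 0.0957, 0.0163]
tool_rot: [180.0, 0.0, -6.3]
contact_force: [-1.6, -0.1, 1.4]
finger_gap: 0.0198
gripper_force: 1.2
```

send_rows(increments=[[[0.25, 0, 0], [0, 0, 0]], [[0.25, 0, 0], [0, 0, 0]], [[0.2, 0, 0], [0, 0, 0]], [[0.15, 0, 0], [0, 0, 0]], [[0, 0, 0], [0, 0, 0]]])

```text
clock: 5.25
tool_pos: [0.6531, 0.0917, 0.0164]
tool_rot: [-180.0, -0.2, -6.3]
contact_force: [-0.3, -0.1, -0.5]
finger_gap: 0.0199
gripper_force: 0.0
```

send_rows(increments=[[[-0.4, 0, 0], [0, 0, 0]], [[-0.6, 0, 0], [0, 0, 0]], [[-0.6, 0, -0.6], [0, 0, 0]], [[0, 0, -0.8], [0, 0, 0]], [[0, 0, 0], [0, 0, 0]]])

```text
clock: 5.67
tool_pos: [0.5888, 0.0995, 0.0766]
tool_rot: [-180.0, -0.4, -6.3]
contact_force: [1.4, -0.4, 1.0]
finger_gap: 0.0199
gripper_force: 0.0
```

```bash
python3 - <<'E'
from h import *
for n,b in(("top",(170,120,285,240)),("side",(130,150,300,290))):
    im=bot.capture(n);cv2.imwrite(f"pics/{n}3.png",im[:,:,::-1])
    for w in weights(im,n,b): print(n,w,tob(w[1]).round(3))
cv2.imwrite("pics/c3.png",np.hstack([cv2.resize(cv2.imread(f"pics/{n}3.png")[110:260,120:310],None,fx=2,fy=2) for n in("top","side")]))
E
```

```text
top (array([206., 170.]), (0.6163944005966187, 0.15736736357212067), 380.8246850967407) [[-0.048  0.063]]
side (array([205., 270.]), (0.5366416573524475, 0.19741907715797424), 38.60023617744446) [[-0.131  0.095]]
side (array([282., 209.]), (0.48900654911994934, -0.005321585573256016), 55.234961211681366) [[-0.159 -0.112]]
side (array([202., 179.]), (0.6801993250846863, 0.013888020068407059), 194.03508305549622) [[ 0.03  -0.074]]
```

View pics/c3.png

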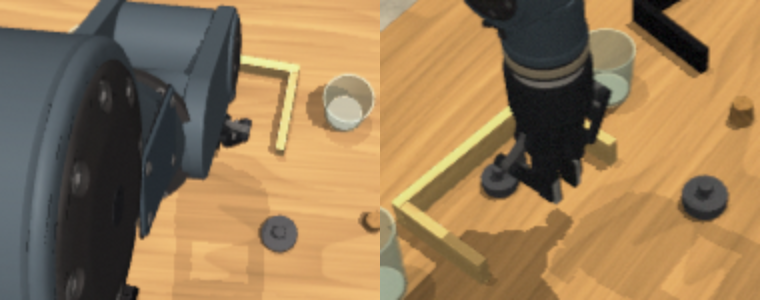

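The medium weight now sits inside the bay, at side pixel (180,201). Large (282,209) and small (205,270) have not moved. Large is next.

send_rows(increments=[[[-0.58, 0.61, -0.3], [0, 0, 0]], [[-0.58, 0.61, 0], [0, 0, 0]], [[-0.58, 0.61, 0], [0, 0, 0]], [[-0.58, 0.61, 0], [0, 0, 0]], [[-0.58, 0.61, 0], [0, 0, 0]]])

```text
clock: 6.18
tool_pos: [0.4576, -0.0102, 0.0836]
tool_rot: [180.0, 0.0, -6.3]
contact_force: [0.5, -0.3, -0.6]
finger_gap: 0.0199
gripper_force: 0.0
```

send_rows(increments=[[[-0.58, 0.61, 0], [0, 0, 0]], [[0, 0, 0], [0, 0, -1]], [[0, 0, 0], [0, 0, -1]], [[0, 0, 0], [0, 0, -1]], [[0, 0, 0], [0, 0, -1]]])

```text
clock: 6.6
tool_pos: [0.4329, -0.0318, 0.0835]
tool_rot: [-180.0, 0.0, 17.9]
contact_force: [-0.1, 0.8, -0.3]
finger_gap: 0.0201
gripper_force: 0.0
```

send_rows(increments=[[[0, 0, 0.5], [0, 0, -1]], [[0, 0, 0.5], [0, 0, -0.2]], [[0, 0, 0], [0, 0, 0]], [[0, 0, 0], [0, 0, 0]], [[0, 0, 0], [0, 0, 0]]])

```text
clock: 7.02
tool_pos: [0.4328, -0.0312, 0.0442]
tool_rot: [-180.0, 0.0, 24.9]
contact_force: [0.1, -0.7, -0.8]
finger_gap: 0.0203
gripper_force: 0.0
```

send_rows(increments=[[[0, 0, 0.4], [0, 0, 0]], [[0, 0, 0.3], [0, 0, 0]], [[0, 0, 0], [0, 0, 0]], [[0.2, 0, 0], [0, 0, 0]], [[0.2, 0, 0], [0, 0, 0]]])

```text
clock: 7.43
tool_pos: [0.448, -0.0244, 0.0172]
tool_rot: [180.0, -0.0, 24.8]
contact_force: [0.2, -0.4, 0.1]
finger_gap: 0.0199
gripper_force: 0.0
```

send_rows(increments=[[[0.2, 0, 0], [0, 0, 0]], [[0.2, 0, 0], [0, 0, 0]], [[0.2, 0, 0], [0, 0, 0]], [[0.2, 0, 0], [0, 0, 0]], [[0.2, 0, 0], [0, 0, 0]]])

```text
clock: 7.85
tool_pos: [0.4828, -0.0069, 0.0166]
tool_rot: [-179.9, 0.1, 24.9]
contact_force: [-4.8, -1.6, 4.6]
finger_gap: 0.0197
gripper_force: 2.7
```

send_rows(increments=[[[0.25, 0, 0], [0, 0, 0]], [[0.25, 0, 0], [0, 0, 0]], [[0.25, 0, 0], [0, 0, 0]], [[0.25, 0, 0], [0, 0, 0]], [[0.25, 0, 0], [0, 0, 0]]])

```text
clock: 8.27
tool_pos: [0.5281, 0.0141, 0.0165]
tool_rot: [-179.9, 0.2, 24.9]
contact_force: [-3.8, -2.3, 4.6]
finger_gap: 0.0201
gripper_force: 3.0
```

send_rows(increments=[[[0.25, 0, 0], [0, 0, 0]], [[0.25, 0, 0], [0, 0, 0]], [[0.25, 0, 0], [0, 0, 0]], [[0.25, 0, 0], [0, 0, 0]], [[0.25, 0, 0], [0, 0, 0]]])

```text
clock: 8.68
tool_pos: [0.5733, 0.0351, 0.0165]
tool_rot: [-179.9, 0.2, 24.9]
contact_force: [-5.0, -2.8, 5.4]
finger_gap: 0.0203
gripper_force: 3.1
```

send_rows(increments=[[[0.25, 0, 0], [0, 0, 0]], [[0.25, 0, 0], [0, 0, 0]], [[0.2, 0, 0], [0, 0, 0]], [[0.15, 0, 0], [0, 0, 0]], [[0, 0, 0], [0, 0, 0]]])

```text
clock: 9.1
tool_pos: [0.6067, 0.0496, 0.0165]
tool_rot: [180.0, -0.1, 24.9]
contact_force: [-0.4, 1.5, 1.1]
finger_gap: 0.0198
gripper_force: 0.5
```

send_rows(increments=[[[-0.4, 0, 0], [0, 0, 0]], [[-0.6, 0, 0], [0, 0, 0]], [[-0.6, 0, -0.6], [0, 0, 0]], [[-0.5, 0, -0.9], [0, 0, 0]], [[0, 0, 0], [0, 0, 0]]])

```text
clock: 9.52
tool_pos: [0.5283, 0.0126, 0.08]
tool_rot: [179.9, -0.2, 24.8]
contact_force: [0.4, -0.8, 0.1]
finger_gap: 0.02
gripper_force: 0.0
```

```bash
python3 - <<'E'
from h import *
for n,b in(("top",(170,120,285,240)),("side",(130,150,300,290))):
    im=bot.capture(n);cv2.imwrite(f"pics/{n}4.png",im[:,:,::-1])
    for w in weights(im,n,b): print(n,w,tob(w[1]).round(3))
cv2.imwrite("pics/c4.png",np.hstack([cv2.resize(cv2.imread(f"pics/{n}4.png")[110:290,110:300],None,fx=2,fy=2) for n in("top","side")]))
E
```

```text
top (array([230., 153.]), (0.6832471489906311, 0.09974274039268494), 333.0897092819214) [[0.024 0.012]]
side (array([205., 270.]), (0.5365074872970581, 0.19698560237884521), 40.069494396448135) [[-0.131  0.094]]
side (array([180., 200.]), (0.6811914443969727, 0.08826401084661484), 48.10183122754097) [[0.023 0.   ]]
side (array([204., 201.]), (0.6378282308578491, 0.06347832828760147), 57.17945471405983) [[-0.017 -0.029]]
side (array([260., 167.]), (0.5838139057159424, -0.07486150413751602), 136.97496056556702) [[-0.057 -0.172]]
```

View pics/c4.png

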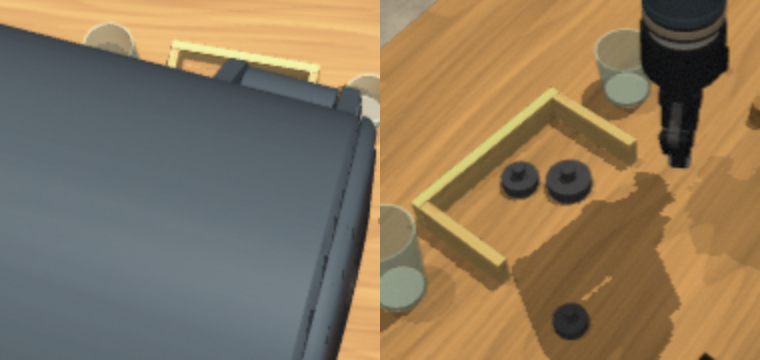

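Medium is at bay (.023, 0) and large at (−.017, −.029), both well inside at side pixels (180,200) and (204,201). Small remains at side (205,270).

send_rows(increments=[[[0.18, -0.66, 0], [0, 0, 0]], [[0.18, -0.66, 0], [0, 0, 0]], [[0.18, -0.66, 0], [0, 0, 0]], [[0.18, -0.66, 0], [0, 0, 0]], [[0.18, -0.66, 0], [0, 0, 0]]])

```text
clock: 10.03
tool_pos: [0.507, 0.1501, 0.0751]
tool_rot: [180.0, -0.1, 24.9]
contact_force: [0.7, -0.6, -0.9]
finger_gap: 0.0201
gripper_force: 0.0
```

send_rows(increments=[[[0.18, -0.66, 0], [0, 0, 0]], [[0.18, -0.66, 0], [0, 0, 0]], [[0.17, -0.66, 0], [0, 0, 0]], [[0, 0, 0], [0, 0, 1]], [[0, 0, 0], [0, 0, 1]]])

```text
clock: 10.45
tool_pos: [0.4924, 0.2319, 0.075]
tool_rot: [-180.0, -0.1, 12.8]
contact_force: [0.2, -0.7, -0.4]
finger_gap: 0.02
gripper_force: 0.0
```

send_rows(increments=[[[0, 0, 0], [0, 0, 1]], [[0, 0, 0], [0, 0, 1]], [[0, 0, 0], [0, 0, 1]], [[0, 0, 0], [0, 0, 1]], [[0, 0, 0], [0, 0, 1]]])

```text
clock: 10.87
tool_pos: [0.493, 0.2301, 0.075]
tool_rot: [-179.9, -0.0, -17.4]
contact_force: [0.4, -0.6, 0.1]
finger_gap: 0.0203
gripper_force: 0.0
```

send_rows(increments=[[[0, 0, 0.3], [0, 0, 1]], [[0, 0, 0.3], [0, 0, 1]], [[0, 0, 0.3], [0, 0, 0.92]], [[0, 0, 0], [0, 0, 0]], [[0, 0, 0], [0, 0, 0]]])

```text
clock: 11.28
tool_pos: [0.4921, 0.2296, 0.0389]
tool_rot: [180.0, 0.1, -34.5]
contact_force: [0.3, -0.2, 0.6]
finger_gap: 0.02
gripper_force: 0.0
```

send_rows(increments=[[[0, 0.03, 0.3], [0, 0, 0]], [[0, 0, 0.26], [0, 0, 0]], [[0, 0, 0], [0, 0, 0]], [[0.2, 0, 0], [0, 0, 0]], [[0.2, 0, 0], [0, 0, 0]]])

```text
clock: 11.7
tool_pos: [0.5049, 0.2191, 0.0181]
tool_rot: [-180.0, -0.0, -34.5]
contact_force: [0.3, 0.4, 0.3]
finger_gap: 0.0198
gripper_force: 0.0
```

send_rows(increments=[[[0.2, 0, 0], [0, 0, 0]], [[0.2, 0, 0], [0, 0, 0]], [[0.2, 0, 0], [0, 0, 0]], [[0.2, 0, 0], [0, 0, 0]], [[0.2, 0, 0], [0, 0, 0]]])

```text
clock: 12.12
tool_pos: [0.5379, 0.1957, 0.0182]
tool_rot: [-180.0, 0.0, -34.6]
contact_force: [-0.8, 1.6, 0.6]
finger_gap: 0.0197
gripper_force: 0.6
```

send_rows(increments=[[[0.25, 0, 0], [0, 0, 0]], [[0.25, 0, 0], [0, 0, 0]], [[0.25, 0, 0], [0, 0, 0]], [[0.25, 0, 0], [0, 0, 0]], [[0.25, 0, 0], [0, 0, 0]]])

```text
clock: 12.53
tool_pos: [0.5792, 0.1673, 0.0179]
tool_rot: [-180.0, 0.0, -34.6]
contact_force: [-1.5, 0.4, 1.5]
finger_gap: 0.0201
gripper_force: 0.8
```

send_rows(increments=[[[0.25, 0, 0], [0, 0, 0]], [[0.25, 0, 0], [0, 0, 0]], [[0.25, 0, 0], [0, 0, 0]], [[0.25, 0, 0], [0, 0, 0]], [[0.2, 0, 0], [0, 0, 0]]])

```text
clock: 12.95
tool_pos: [0.6191, 0.1399, 0.0179]
tool_rot: [-180.0, -0.0, -34.6]
contact_force: [-1.4, 0.1, 1.5]
finger_gap: 0.0202
gripper_force: 0.8
```

send_rows(increments=[[[0.2, 0, 0], [0, 0, 0]], [[0, 0, 0], [0, 0, 0]], [[-0.4, 0, 0], [0, 0, 0]], [[-0.6, 0, 0], [0, 0, 0]], [[-0.6, 0, -0.6], [0, 0, 0]]])

```text
clock: 13.37
tool_pos: [0.5689, 0.1718, 0.0383]
tool_rot: [179.7, 0.3, -34.7]
contact_force: [-0.0, 1.4, 0.4]
finger_gap: 0.02
gripper_force: 0.0
```

send_rows(increments=[[[-0.6, 0, -0.8], [0, 0, 0]], [[-0.6, 0, -0.8], [0, 0, 0]], [[-0.3, 0, -0.8], [0, 0, 0]], [[0, 0, 0], [0, 0, 0]], [[0, 0, 0], [0, 0, 0]]])

```text
clock: 13.78
tool_pos: [0.5233, 0.2074, 0.14]
tool_rot: [-179.8, -0.2, -34.5]
contact_force: [0.9, -0.3, -0.2]
finger_gap: 0.0199
gripper_force: 0.0
```

```bash
python3 - <<'E'
from h import *
n="side";im=bot.capture(n);cv2.imwrite("pics/side5.png",im[:,:,::-1])
for w in weights(im,n,(120,150,300,290)): print(n,w,tob(w[1]).round(3))
E
```

```text
side (array([192., 193.]), (0.6968821883201599, 0.0745721235871315), 289.6490693092346) [[ 0.04  -0.012]]
```

View pics/side5.png

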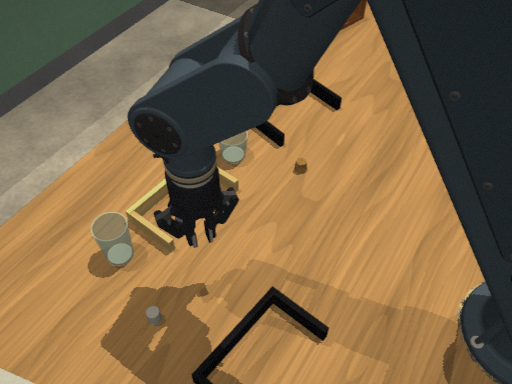

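The gripper hides the bay, so I'll move it aside for the final check.

send_rows(increments=[[[0, 0.7, -0.3], [0, 0, 0]], [[0.1, 0.8, -0.3], [0, 0, 0]], [[0.3, 0.9, -0.2], [0, 0, 0]], [[0.3, 0.9, 0], [0, 0, 0]], [[0.3, 0.9, 0], [0, 0, 0]]])

```text
clock: 14.25
tool_pos: [0.4594, 0.0438, 0.1689]
tool_rot: [180.0, 0.0, -34.6]
contact_force: [0.3, -0.6, 0.8]
finger_gap: 0.0203
gripper_force: 0.0
```

send_rows(increments=[[[0.3, 0.9, 0], [0, 0, 0]], [[0.3, 0.9, 0], [0, 0, 0]], [[0.3, 0.9, 0], [0, 0, 0]], [[0, 0, 0], [0, 0, 0]], [[0, 0, 0], [0, 0, 0]]])

```text
clock: 14.67
tool_pos: [0.4276, -0.0661, 0.1687]
tool_rot: [180.0, 0.1, -35.0]
contact_force: [-0.9, 0.7, 0.2]
finger_gap: 0.0203
gripper_force: 0.0
```

```bash
python3 - <<'E'
from h import *
n="side";im=bot.capture(n);cv2.imwrite("pics/side6.png",im[:,:,::-1])
for w in weights(im,n,(120,150,240,255)): print(n,w,tob(w[1]).round(3))
E
```

```text
side (array([181., 208.]), (0.6666196584701538, 0.10423965752124786), 92.25904196500778) [[0.007 0.015]]
side (array([204., 201.]), (0.6378633379936218, 0.06325709819793701), 57.54224210977554) [[-0.017 -0.029]]
```

View pics/side6.png

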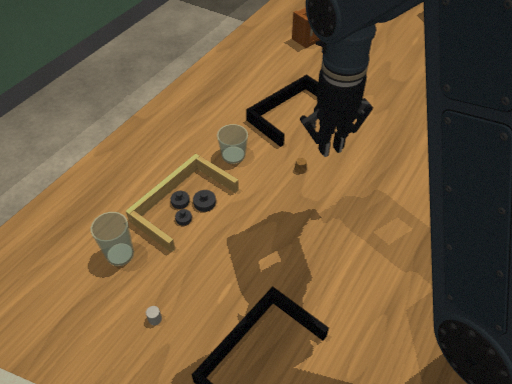

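All three weights lie flat inside the bay: medium (180,199), large (204,200) and small (183,217). The beakers, stopper and sample have not moved. I'll check the small weight's position and hand in.

```bash
python3 - <<'E'
from h import *
q=tob(ray("side",(183,217),0.008))[0]; print(q)
if -.036<q[0]<.05 and abs(q[1])<.07: print(bot.job_done())
E
```

```text
[-0.01295614  0.02981063]
the job is handed in; nothing more can be done
None
```

All three iron weights were swept flat into the plywood bay, well inside its front edge, with the beakers, stopper and sample left where they stood; the job was handed in at about 15 s, and no verdict came back.

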